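# Rinse the red-tipped print tongs at the pump station

## Task

Take the red-tipped print tongs out of the crowded cream tray and lay them down (do not drop them) between the cheeks of the sliding cradle at the rinse station, flat, with their red tips toward the bottle end, and let go. Push the cradle fully home under the spout (it has a blue tab to push on), press the orange nozzle cap on the bottle right down and let it spring back up, then push the cradle fully back out, with the tongs still lying in it. Do not pump while the cradle is away from home, and leave the black-tipped tongs and the other loose things where they lie.

Things in the scene. Friction and masses are not known exactly. Their poses are not given: they have to be found in the camera images.
- tongs_red: Wooden print tongs with RED rubber tips, 26 x 191 x 12 mm, lying flat in the tray, loose, 30 g. Origin at the middle of the underside (also about the centre of mass); x across the 26 mm width, y along the length: the red tips are at y = -95 mm, the joined end at y = +96 mm; z up. Grip across x, near the middle.
- red_tip (a point): Point between the red tips of those tongs, 90 mm from their origin along their -y axis, 6 mm above their underside.
- tongs_black: Like the red-tipped tongs but with BLACK tips, lying in the same tray (which of the two lies nearer the robot changes); same axes. Not to be disturbed.
- marker: Green and white marker pen, 17 x 135 x 16 mm (long axis y), loose in the tray between the tongs; origin at the middle of its underside. Not to be disturbed.
- film_clip: Steel film clip, 20 x 63 x 11 mm (long axis y), loose in the tray between the tongs; origin at the middle of its underside. Not to be disturbed.
- loupe: Loose standing loupe, black over clear, 47 mm wide and 42 mm high, on the table beyond the tray and station; origin at the middle of its foot. Not to be disturbed.
- tray: Cream developing tray, fixed, 335 (x) x 265 (y) x 62 mm high, rim at 62 mm, inner floor 6 to 8 mm above the table, flat floor about 250 x 195 mm. Origin at the middle of its underside. Its long side runs left-right (its x axis points to the robot's right); the two tongs lie along it, about 50 mm either side of its middle, tips to the right.
- station: Rinse station, fixed: grey base plate 160 (x) x 345 (y) x 12 mm with a rail along y. Origin at the middle of its underside; x points away from the robot, y to the left, z up (it stands at some yaw). A brown bottle with a red label (62 mm wide) stands at x = +34, y = -120 mm; its pump nozzle is on top. The cradle slides along y on the rail at x = -30 mm.
- cradle (a joint): Travel of the sliding cradle in m: 0 = fully out (toward the station's +y, away from the bottle end), 0.090 = fully home (toward -y, tongs' tips under the spout). It stays where it is left; friction about 1.5 N.
- cradle_floor (a point): Middle of the floor of the aluminium cradle (plate 52 x 205 mm), 22 mm above the table; moves with the cradle; same axes as the station. The tongs belong with their origin here, along y, red tips to -y. Two pairs of flared cheeks, 12 mm high, 41 mm apart at the floor, stand 55 to 95 mm either side of it along y; between them the sides are open for the fingers.
- heel_end (a point): End of the cradle away from the bottle, on its floor: 100 mm along +y from the middle of the cradle.
- push_tab (a point): Middle of the top edge of the cradle's upright blue tab, 68 mm above the table; tab 24 (station x) x 10 (station y) mm, 46 mm tall clear of the plate, on the far (+x) side of the cradle at its end away from the bottle. Push on its broad faces along station -y (home) or +y (out).
- nozzle (a joint): Travel of the sprung nozzle cap in m: 0 = up, 0.014 = right down; the spring takes 2 N to start and 6 N at the bottom and lifts it again.
- nozzle_top (a point): Middle of the top of the orange nozzle cap, a disc 38 mm wide, 171 mm above the table when up; press it straight down. A spout of 64 mm runs from it toward the station's -x.
- nozzle_spout (a point): Mouth of the spout, 22 mm below the cap's top, over the place of the tongs' tips when the cradle is home.

How it is judged:
By the outcome, as a careful person would: the job done as asked, in the order asked, and still so for the second after the job is handed in, with the robot touching nothing.
It also fails if it takes over 61 s, if anything falls off the work surface, if the arm or the gripper's body presses on something with over 40 N, if the wrist force passes 120 N, or if a joint passes its speed limit or range.

## Robot

A 6-joint arm with a two-finger parallel gripper is mounted at the origin on a cart in front of the work surface, level with it; the furniture and walls round the work are solid. World frame = base frame: x ahead of the robot, y to its left, z up, the work surface at z = 0. Lengths are in mm, angles in rad, forces in N, time in s.
With the tool pointing down it reaches from about 300 to 775 mm from the base axis. Payload 14.6 kg.
Tool frame: the origin (TCP) lies between the finger pads; the fingertips stand manip.nose_length ahead of it and the grasp point (between the pads) lies 11 mm behind it (manip.nose_length is the distance from the TCP to the fingertips, in mm); z points along the fingers, y is the line along which they close (so a half turn about z gives the same grasp; the last joint's range is limited). The gripper opens to 94 mm and grips with 3 to 60 N. Pads are 16 mm wide; open, the fingers measure 119 mm over their backs; the gripper's body (75 mm by 177 mm) begins 78 mm behind the grasp point.
Start: joints at [-1.249, 0.3, 1.521, -0, 1.321, -0.067], TCP at [208.485, -508.943, 213.446] pointing down, gripper open.
Joint ranges: [-3.03, 3.03], [-0.79, 2.21], [0.23, 2.52], [-1.04, 4.18], [0, 3.07], [-2.55, 2.55]. Speed limits (rad/s): [2.22, 2.22, 2.57, 3.14, 3.14, 3.14].

## Interface

Orientations are given as [roll, pitch, yaw] about the fixed x, y, z axes, in that order (R = Rz(yaw) Ry(pitch) Rx(roll)).
In Python, from cell import manip, cams, job gives the robot as it stands.
- The arm moves only by the tool jog_arm, never from a script. Its argument "commands" is a list of rows, each an object of numbers: "dx", "dy", "dz": the shift along the tool's x, y, z each as a share of 40 mm, from -1 to 1; "ax", "ay", "az": the turn, a rotation vector about the tool's x, y, z each as a share of 10 degrees, from -1 to 1; "gripper": the closure, from 0 (fully open) to 1 (shut). A call has 1 to 10 rows; each row shifts and turns the commanded pose from where the row before left it, along the tool's axes as they then stand; what a row does not reach is not made up. A row lasts 1/8 s, in which the tool goes at most 62.5 mm and 10.7 degrees, less where a joint would pass 70% of its speed; a pose out of reach is approached as far as the arm can. A call with a number of a shift or a turn outside -1 to 1 is refused whole. A call with a gripper value outside its range is refused whole. The fingers move at their own pace and stop on an object; "squeeze" is the grip in N (left out, the last holds). Time passes only in rows, so rows that do not move let the fingers close. It gives the time, the measured TCP pose, the force, the opening and the grip force at its end, in the units of the state.
- manip.read_state(): the state, without advancing time (a new reading comes with each control period).
- cams.camera(name): name is "side" or "top" or "wrist"; returns a dict with "image" (400x640x3 uint8, red, green, blue), "fx", "fy", "cx", "cy" (pixels), "world_to_cam" (4x4, takes a point from world to camera coordinates). Camera axes: x right, y down, z forward; pixel columns grow to the right and rows downward; lengths in mm; the calibration is good to about 2 mm. A picture is of the moment at which its call begins. There is no depth.
- job.sign_off(): hands the job in; it is judged then, once.
The state is a dict: "clock": time; "joints": joint angles; "qd": joint speeds; "effort": joint torques, N m; "eef_pos": TCP position; "eef_rot": TCP orientation; "wrist_force": force on the tool from outside, world axes, zero at the start; "moment": the same for the moment, N m; "finger_gap": finger opening in mm; "finger_force": force on a finger pad.
Only numpy, scipy, OpenCV 4.12 (cv2) and the standard library are available. Lean on these libraries where they do the work, as an engineer would, in place of code of your own. Each camera call takes 0.05 s, during which the arm holds its last target. There are 200 camera calls.

## Working session

There is one attempt and no reset: what is moved stays moved. The work goes in short steps, Python scripts to look and compute and a tool call to move; the robot and the scene stay as the last step left them, time stands still between calls to the robot, and variables do not carry over. Pictures are saved under pics/ and viewed, at most 10 in all, crops included, and the job is handed in when it is done.

Besides the shell and the picture viewer there is one more tool, called after "Request:" in YAML: its name, and indented under it one key for each argument. jog_arm: Moves the arm, as the interface text tells. Shift numbers are shares of 40 mm and turn numbers shares of 10 degrees, none past 1 either way. Its arguments: {"type":"object","properties":{"commands":{"type":"array"},"squeeze":{"type":"number"}},"required":["commands"]}

```bash
mkdir -p pics; cat > h.py <<'E'
import numpy as np, cv2
from cell import manip, cams, job
def snap(n,f):
    c=cams.camera(n); cv2.imwrite(f'pics/{f}.png',cv2.cvtColor(c['image'],cv2.COLOR_RGB2BGR))
    np.savez(f'pics/{f}.npz',**{k:c[k] for k in ('fx','fy','cx','cy','world_to_cam')}); return c
def P(f):
    c=np.load(f'pics/{f}.npz'); K=np.array([[c['fx'],0,c['cx']],[0,c['fy'],c['cy']],[0,0,1]],float)
    return K@c['world_to_cam'][:3]
def tri(fa,a,fb,b):
    X=cv2.triangulatePoints(P(fa),P(fb),np.array(a,float).reshape(2,1),np.array(b,float).reshape(2,1)); return (X[:3]/X[3]).ravel()
def atz(f,p,z):
    M=P(f); A=np.c_[M[:,0],M[:,1],-np.array([p[0],p[1],1.])]; return np.linalg.solve(A,-(M[:,2]*z+M[:,3]))[:2]
def proj(f,X):
    q=P(f)@np.r_[X,1]; return q[:2]/q[2]
E
python3 - <<'E'
from h import *
for n in('top','side','wrist'): snap(n,n+'0')
s=manip.read_state(); print({k:np.round(v,3) for k,v in s.items()}, manip.nose_length)
for n in('top','side','wrist'):
    c=np.load(f'pics/{n}0.npz'); W=c['world_to_cam']; print(n,c['fx'],np.round(-W[:3,:3].T@W[:3,3]),np.round(W[:3,:3],2).tolist())
a=cv2.imread('pics/side0.png');b=cv2.imread('pics/wrist0.png')
cv2.imwrite('pics/sw.png',cv2.resize(np.vstack([a,b]),(480,600)))
E
```

```text
{'clock': np.float64(0.15), 'joints': array([-1.249,  0.3  ,  1.521, -0.   ,  1.321, -0.067]), 'qd': array([-0.   , -0.001, -0.001, -0.002,  0.002, -0.001]), 'effort': array([ 1.0000e-03, -5.3196e+01, -3.5282e+01,  7.1000e-02,  2.4000e-02,
       -0.0000e+00]), 'eef_pos': array([ 208.427, -508.796,  213.049]), 'eef_rot': array([-3.141, -0.   ,  0.389]), 'wrist_force': array([-0.288,  0.382,  0.736]), 'moment': array([-0.022, -0.007, -0.042]), 'finger_force': np.float64(0.0), 'finger_gap': np.float64(94.129)} 8.0
top 468.3984053290998 [ 386.   22. 1429.] [[0.03, -1.0, 0.01], [-0.99, -0.03, -0.14], [0.14, -0.01, -0.99]]
side 432.51639088854444 [ 278. 1029.  553.] [[-0.96, -0.27, -0.02], [-0.08, 0.35, -0.93], [0.26, -0.9, -0.36]]
wrist 335.82995191770993 [ 280. -480.  384.] [[0.38, -0.93, -0.0], [-0.89, -0.37, 0.26], [-0.24, -0.1, -0.96]]
```

View pics/top0.png

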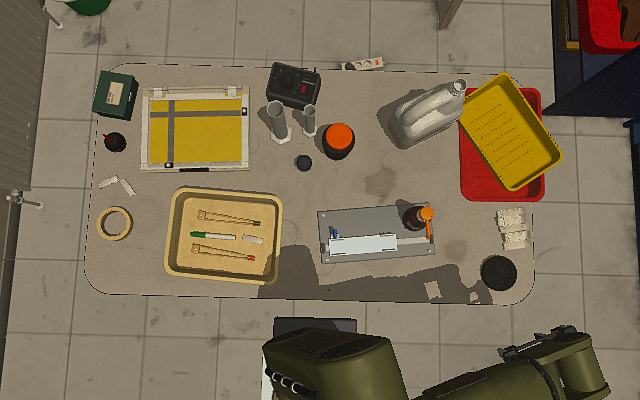

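View pics/side0.png

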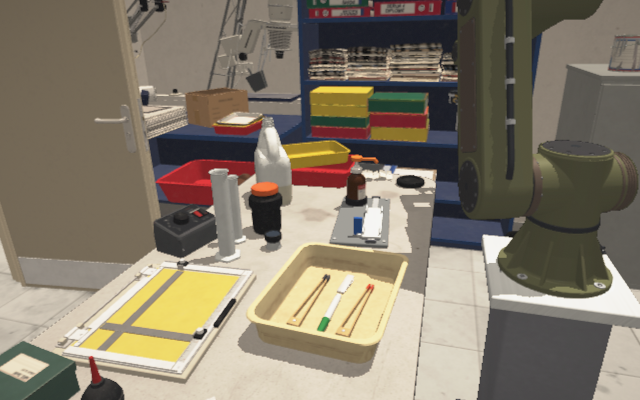

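The top view shows the red-tipped tongs on the robot side of the tray, around pixel (223,253), with the station at (377,233) and its bottle on the right. The side view shows the same tongs at about (357,310), red tips at (371,288), and the blue tab at (358,226). I'll enlarge these for exact pixels.

```bash
python3 - <<'E'
from h import *
def crop(f,x,y,w,h,k):
    a=cv2.resize(cv2.imread(f'pics/{f}.png')[y:y+h,x:x+w],None,fx=k,fy=k,interpolation=cv2.INTER_CUBIC)
    for i in range(0,w,10): cv2.putText(a,str(x+i),(i*k,8),0,.28,(255,0,255),1); a[::4,i*k]=(255,0,255)
    for i in range(0,h,10): cv2.putText(a,str(y+i),(0,i*k+8),0,.28,(255,0,255),1); a[i*k,::4]=(255,0,255)
    return a
o=np.zeros((600,800,3),np.uint8)
def put(a,x,y): o[y:y+a.shape[0],x:x+a.shape[1]]=a[:600-y,:800-x]
put(crop('top0',185,205,80,60,5),0,0)
put(crop('top0',315,200,125,68,3),0,310)
put(crop('side0',285,265,100,75,4),400,0)
put(crop('side0',325,150,75,100,4)[:300],400,300)
cv2.imwrite('pics/c1.png',o)
E
```

```text
(no output)
```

View pics/c1.png

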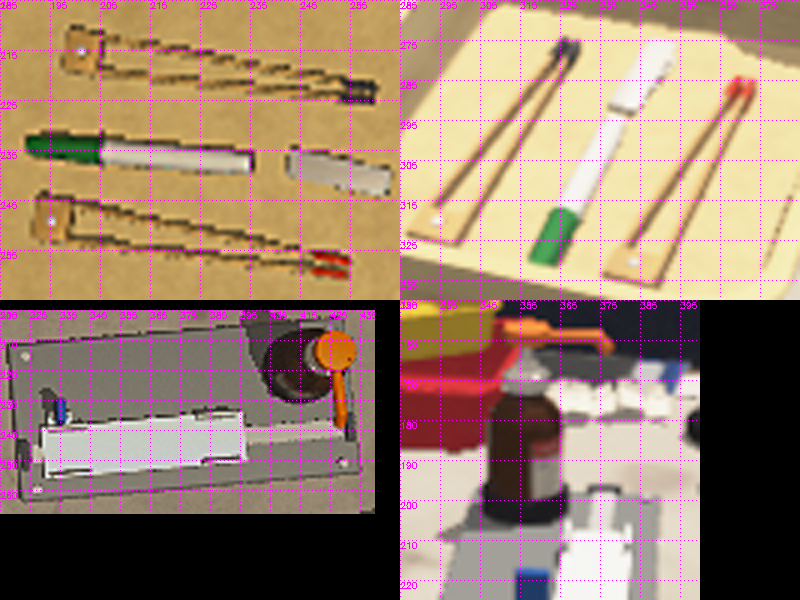

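Crop: top-view red tongs have the screw end at (195.2,249) and tips at (255,258.2). In the side view they are at (343.2,330.5) and (370.2,286). The cradle corners (top) are (330,255.7), (329,239), (396,233.7) and (397.3,249.3). The tab top is at (335,231.3) in top and (358,217.5) in side. The cap is at (426.7,214) and (356.5,155.5).

```bash
python3 - <<'E'
from h import *
np.set_printoptions(precision=1,suppress=True)
e=tri('top0',(195.2,249),'side0',(343.2,330.5)); t=tri('top0',(254,258),'side0',(370.2,286.5))
print('end',e,'tip',t,np.linalg.norm(t-e))
e2=atz('top0',(195.2,249),19);t2=atz('top0',(255,258.2),15); print(e2,t2,np.linalg.norm(e2-t2),np.arctan2(*(e2-t2)[::-1]))
print('tab',tri('top0',(335,231.3),'side0',(358,217.5)),'noz',tri('top0',(426.7,214),'side0',(356.5,155.5)))
c=[atz('top0',p,22) for p in [(330,255.7),(329,239),(396,233.7),(397.3,249.3)]]; print(c,np.mean(c,0),c[0]-c[3],c[1]-c[2])
print('tabz68',atz('top0',(335,231.3),68),'noz171',atz('top0',(426.7,214),171))
pl=[atz('top0',p,12) for p in [(317.5,215),(433,205.5),(435,256.5),(322,266.5)]];print(pl,np.mean(pl,0))
E
```

```text
end [430.  370.4  16.5] tip [408.2 194.6   6.6] 177.4634619033607
[429.5 369.7] [407.3 190.5] 180.560683839646 1.4476786212290185
tab [488.  -45.2  65.3] noz [ 537.4 -286.7  172. ]
[array([420.9, -33.6]), array([470.7, -29.4]), array([ 492.4, -230.6]), array([ 445.7, -234.8])] [ 457.4 -132.1] [-24.8 201.2] [-21.7 201.3]
tabz68 [490.8 -44.6] noz171 [ 537. -287.]
[array([543.1,   7. ]), array([ 582.7, -345.4]), array([ 427.8, -350.5]), array([388.3, -10.8])] [ 485.5 -174.9]
```

Request:
jog_arm:
  commands:
    - {"az":-1}
    - {"az":-1}
    - {"az":-1}
    - {"az":-1}
    - {"az":-1}
    - {"az":-1}
    - {"az":-0.07,"dy":0.93,"gripper":0.5}
    - {"dy":0.93}
    - {"dy":0.93,"dx":0.5}
    - {"dx":0.9}

```text
schema error: expected keys dx, dy, dz, ax, ay, az, gripper
```

Request:
jog_arm:
  commands:
    - {"dx":1}
    - {"dx":1}
    - {"dx":1}
    - {"dx":1}
    - {"dx":1}
    - {"dx":1}
    - {"dx":1}
    - {"dx":1}
    - {"dx":1}
    - {"dx":1}

```text
schema error: expected keys dx, dy, dz, ax, ay, az, gripper
```

Request:
jog_arm:
  commands:
    - {"dx":1}
    - {"dx":1}
    - {"dx":1}
    - {"dx":1}
    - {"dx":1}
    - {"dx":1}
    - {"dx":1}
    - {"dx":1}
    - {"dx":0.9,"dz":0.9}
    - {"dz":0.9}

```text
schema error: expected keys dx, dy, dz, ax, ay, az, gripper
```

```bash
python3 - <<'E'
from h import *
snap('wrist','w1'); a=cv2.imread('pics/w1.png')
for i in range(0,640,20): a[::6,i]=(255,0,255); cv2.putText(a,str(i),(i,8),0,.27,(255,0,255),1)
for i in range(0,400,20): a[i,::6]=(255,0,255); cv2.putText(a,str(i),(0,i+8),0,.27,(255,0,255),1)
cv2.imwrite('pics/w1g.png',cv2.resize(a,(800,500),interpolation=cv2.INTER_CUBIC)); print(manip.read_state())
E
```

```text
{'clock': 0.2, 'joints': array([-1.24860921e+00,  3.00270103e-01,  1.52130465e+00,  1.27806177e-05,
        1.32070043e+00, -6.65912023e-02]), 'qd': array([-0.00054389, -0.00155679, -0.0004208 ,  0.00010537, -0.00080266,
        0.00138291]), 'effort': array([-1.60101404e-04, -5.31500316e+01, -3.52562857e+01,  7.07700010e-02,
        2.34234432e-02, -6.01564579e-05]), 'eef_pos': array([ 208.44294417, -508.82177581,  213.11354004]), 'eef_rot': array([-3.14091246e+00, -5.77703502e-05,  3.88775134e-01]), 'wrist_force': array([-0.62364234, -0.04564707,  0.86651092]), 'moment': array([-0.02016101,  0.07128214,  0.01659765]), 'finger_force': 0.0, 'finger_gap': 94.26382363583929}
```

View pics/w1g.png

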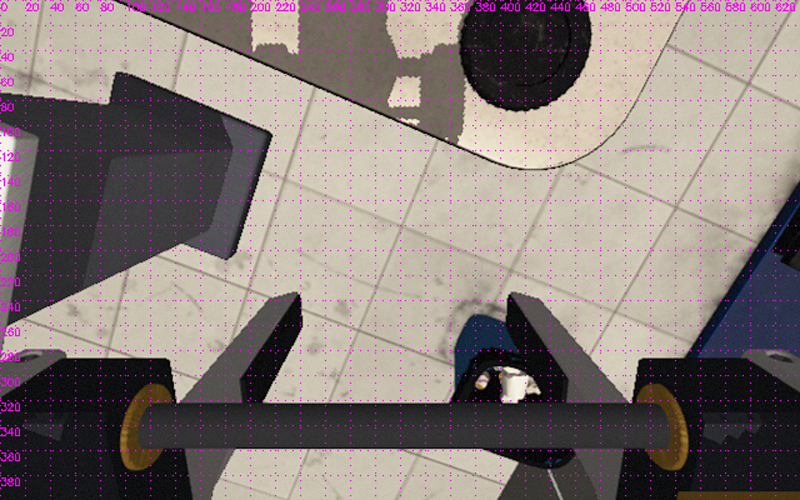

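Every row must have all the keys, so nothing moved. This frame only shows the floor beside the table and the fingers (tips around row 190).

Request:
jog_arm:
  commands:
    - {"dx":0,"dy":0,"dz":0,"ax":0,"ay":0,"az":-1,"gripper":0.5}
    - {"dx":0,"dy":0,"dz":0,"ax":0,"ay":0,"az":-1,"gripper":0.5}
    - {"dx":0,"dy":0,"dz":0,"ax":0,"ay":0,"az":-1,"gripper":0.5}
    - {"dx":0,"dy":0,"dz":0,"ax":0,"ay":0,"az":-1,"gripper":0.5}
    - {"dx":0,"dy":0,"dz":0,"ax":0,"ay":0,"az":-1,"gripper":0.5}
    - {"dx":0,"dy":0,"dz":0,"ax":0,"ay":0,"az":-1,"gripper":0.5}
    - {"dx":0,"dy":0.93,"dz":0,"ax":0,"ay":0,"az":-0.07,"gripper":0.5}
    - {"dx":0,"dy":0.93,"dz":0,"ax":0,"ay":0,"az":0,"gripper":0.5}
    - {"dx":0.5,"dy":0.93,"dz":0,"ax":0,"ay":0,"az":0,"gripper":0.5}
    - {"dx":0.9,"dy":0,"dz":0,"ax":0,"ay":0,"az":0,"gripper":0.5}

```text
clock: 1.45
eef_pos: [327.7, -466.8, 212.4]
eef_rot: [-3.141, -0.001, 1.449]
wrist_force: [1.0, -0.2, 1.2]
finger_gap: 46.9
finger_force: 0.0
```

Request:
jog_arm:
  commands:
    - {"dx":1,"dy":0,"dz":0,"ax":0,"ay":0,"az":0,"gripper":0.5}
    - {"dx":1,"dy":0,"dz":0,"ax":0,"ay":0,"az":0,"gripper":0.5}
    - {"dx":1,"dy":0,"dz":0,"ax":0,"ay":0,"az":0,"gripper":0.5}
    - {"dx":1,"dy":0,"dz":0,"ax":0,"ay":0,"az":0,"gripper":0.5}
    - {"dx":1,"dy":0,"dz":0,"ax":0,"ay":0,"az":0,"gripper":0.5}
    - {"dx":1,"dy":0,"dz":0,"ax":0,"ay":0,"az":0,"gripper":0.5}
    - {"dx":1,"dy":0,"dz":0,"ax":0,"ay":0,"az":0,"gripper":0.5}
    - {"dx":1,"dy":0,"dz":0,"ax":0,"ay":0,"az":0,"gripper":0.5}

```text
clock: 2.45
eef_pos: [365.1, -148.6, 213.5]
eef_rot: [3.141, 0.0, 1.448]
wrist_force: [0.9, -1.0, 0.4]
finger_gap: 46.9
finger_force: 0.0
```

```bash
python3 -c "
from h import *
snap('wrist','s1')"
```

Request:
jog_arm:
  commands:
    - {"dx":1,"dy":0,"dz":0,"ax":0,"ay":0,"az":0,"gripper":0.5}
    - {"dx":1,"dy":0,"dz":0,"ax":0,"ay":0,"az":0,"gripper":0.5}
    - {"dx":1,"dy":0,"dz":0,"ax":0,"ay":0,"az":0,"gripper":0.5}
    - {"dx":1,"dy":0,"dz":0,"ax":0,"ay":0,"az":0,"gripper":0.5}
    - {"dx":1,"dy":0,"dz":0,"ax":0,"ay":0,"az":0,"gripper":0.5}
    - {"dx":1,"dy":0,"dz":0,"ax":0,"ay":0,"az":0,"gripper":0.5}
    - {"dx":1,"dy":0,"dz":0,"ax":0,"ay":0,"az":0,"gripper":0.5}
    - {"dx":1,"dy":0,"dz":0,"ax":0,"ay":0,"az":0,"gripper":0.5}
    - {"dx":1,"dy":0,"dz":0,"ax":0,"ay":0,"az":0,"gripper":0.5}

```text
clock: 3.62
eef_pos: [409.1, 208.8, 213.4]
eef_rot: [3.142, 0.0, 1.448]
wrist_force: [-0.2, 0.6, -0.4]
finger_gap: 46.8
finger_force: 0.0
```

```bash
cat >> h.py <<'E'
def grid(f,o,x=0,y=0,w=640,h=400,k=1.25,st=20):
    a=cv2.resize(cv2.imread(f'pics/{f}.png')[y:y+h,x:x+w],None,fx=k,fy=k,interpolation=cv2.INTER_CUBIC)
    for i in range(0,w,st): j=int(i*k); cv2.putText(a,str(x+i),(j,8),0,.27,(255,0,255),1); a[::6,j]=(255,0,255)
    for i in range(0,h,st): j=int(i*k); cv2.putText(a,str(y+i),(0,j+8),0,.27,(255,0,255),1); a[j,::6]=(255,0,255)
    if o: cv2.imwrite(f'pics/{o}.png',a)
    return a
E
python3 - <<'E'
from h import *
snap('wrist','w2'); print(manip.read_state()['eef_pos'])
print(proj('w2',[429.5,369.7,19]),proj('w2',[407.3,190.5,15]))
print(proj('s1',[455,-130,22]),proj('s1',[490,-45,68]))
grid('w2','w2g')
E
```

```text
[409.38556804 211.82076422 213.30525436]
[323.11572412  20.42874737] [322.93977626 197.33504109]
[403.20865308 155.9835301 ] [449.44734749  61.69139744]
```

View pics/w2g.png

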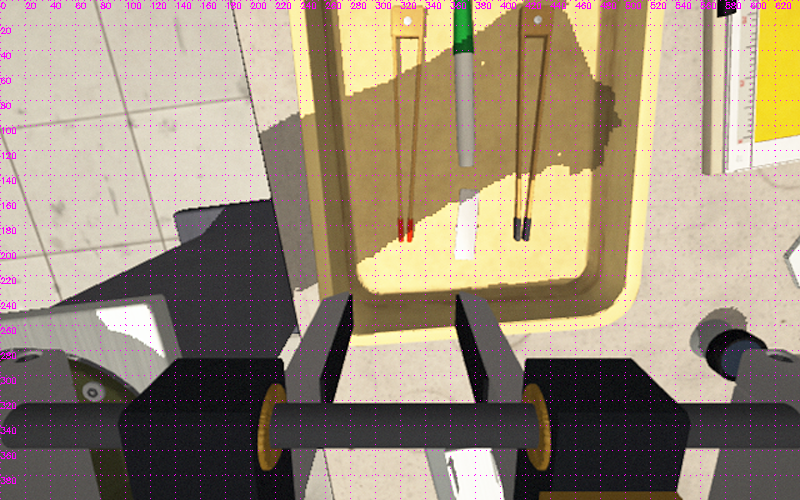

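The wrist view shows the red tongs with the screw at (325.6,16) and tip end at (324,193). They are parallel to the tool x axis, with the marker 45 mm to the right.

Request:
jog_arm:
  commands:
    - {"dx":1,"dy":0,"dz":0.5,"ax":0,"ay":0,"az":0,"gripper":0.5}
    - {"dx":0.8,"dy":0,"dz":0.5,"ax":0,"ay":0,"az":0,"gripper":0.5}
    - {"dx":0,"dy":0,"dz":0,"ax":0,"ay":0,"az":0,"gripper":0.5}
    - {"dx":0,"dy":0,"dz":0,"ax":0,"ay":0,"az":0,"gripper":0.5}

```text
clock: 4.18
eef_pos: [418.0, 278.5, 173.7]
eef_rot: [3.142, 0.0, 1.448]
wrist_force: [0.6, -0.0, 0.4]
finger_gap: 46.8
finger_force: 0.0
```

```bash
python3 - <<'E'
from h import *
snap('wrist','w3'); print(manip.read_state()['eef_pos'])
print(atz('w2',(325.6,16),19),atz('w2',(324,193),14))
a=grid('w3',None,240,0,160,240,2.5,10)
b=grid('s1',None,320,30,160,240,2.5,10)
cv2.imwrite('pics/w3g.png',np.hstack([a,b]))
E
```

```text
[418.19616861 278.34515014 174.06402482]
[432.39323018 373.29371045] [409.08270073 195.13877372]
```

View pics/w3g.png

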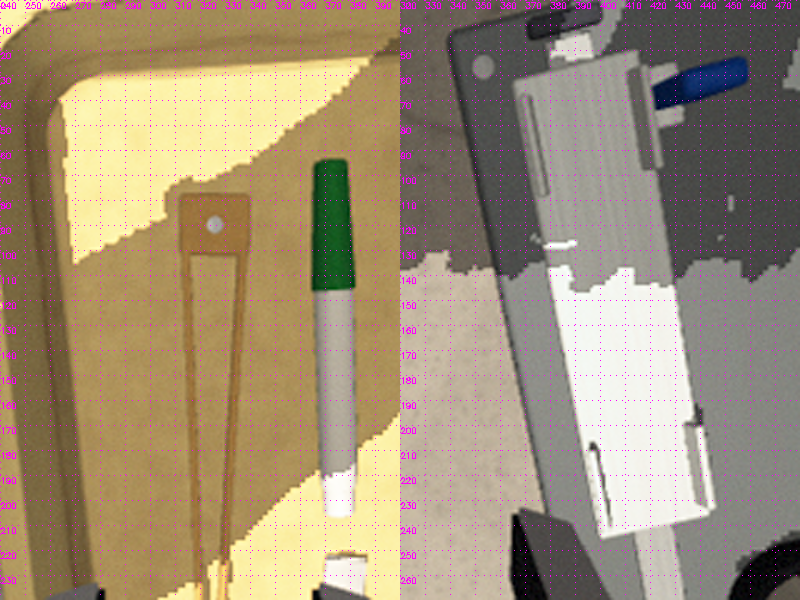

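w3: screw at (326,90) and joined end at (326,77); the pads straddle the tongs. s1: cradle corners at (365.6,63), (414.8,51), (445.6,234.8) and (401.2,245), with the tab top at (446.4,62.8).

```bash
python3 - <<'E'
from h import *
np.set_printoptions(precision=1,suppress=True)
print('screw',tri('w2',(325.6,16),'w3',(326,90)),tri('top0',(195.2,249),'w3',(326,90)),atz('w3',(326,90),19),'end',atz('w3',(326,77),19))
c=[atz('s1',p,22) for p in [(365.6,63),(414.8,51),(445.6,234.8),(401.2,245)]]; print(c,np.mean(c,0))
for i,j in((0,3),(1,2)): d=c[i]-c[j]; print(np.linalg.norm(d),np.arctan2(-d[0],d[1]))
print('tab',atz('s1',(446.4,62.8),68),tri('s1',(446.4,62.8),'top0',(335,231.3)))
print('Cradle z',[tri('s1',a,'top0',b) for a,b in (((401.2,245),(397.3,249.3)),((445.6,234.8),(396,233.7)))])
E
```

```text
screw [432.5 372.2  23.4] [431.  373.4   3.8] [432.8 372.4] end [434.2 383.6]
[array([423.1, -32. ]), array([472.7, -26.9]), array([ 497.9, -226.5]), array([ 446.5, -232.8])] [ 460.1 -129.5]
202.23096128123157 0.11611709812422806
201.21849381467132 0.12556334517304898
tab [487.3 -45.6] [491.5 -45.   56.7]
Cradle z [array([ 446.4, -235.2,   18. ]), array([ 493.6, -228.2,   26.4])]
```

Request:
jog_arm:
  commands:
    - {"dx":0.28,"dy":0.05,"dz":0.9,"ax":0,"ay":0,"az":0.06,"gripper":0.5}
    - {"dx":0,"dy":0,"dz":0.9,"ax":0,"ay":0,"az":0,"gripper":0.5}
    - {"dx":0,"dy":0,"dz":0.9,"ax":0,"ay":0,"az":0,"gripper":0.5}
    - {"dx":0,"dy":0,"dz":0.6,"ax":0,"ay":0,"az":0,"gripper":0.5}
    - {"dx":0,"dy":0,"dz":0.35,"ax":0,"ay":0,"az":0,"gripper":0.5}
    - {"dx":0,"dy":0,"dz":0.2,"ax":0,"ay":0,"az":0,"gripper":0.5}
    - {"dx":0,"dy":0,"dz":0,"ax":0,"ay":0,"az":0,"gripper":0.5}

```text
clock: 5.1
eef_pos: [421.6, 289.7, 19.8]
eef_rot: [3.141, -0.0, 1.438]
wrist_force: [0.2, -0.1, -0.5]
finger_gap: 46.7
finger_force: 0.0
```

Request:
jog_arm:
  commands:
    - {"dx":0,"dy":0,"dz":0.04,"ax":0,"ay":0,"az":0,"gripper":0.75}
    - {"dx":0,"dy":0,"dz":0,"ax":0,"ay":0,"az":0,"gripper":1}
    - {"dx":0,"dy":0,"dz":0,"ax":0,"ay":0,"az":0,"gripper":1}
    - {"dx":0,"dy":0,"dz":0,"ax":0,"ay":0,"az":0,"gripper":1}
    - {"dx":0,"dy":0,"dz":0,"ax":0,"ay":0,"az":0,"gripper":1}
    - {"dx":0,"dy":0,"dz":0,"ax":0,"ay":0,"az":0,"gripper":1}
  squeeze: 8

```text
clock: 5.85
eef_pos: [421.5, 289.9, 18.1]
eef_rot: [3.141, -0.0, 1.438]
wrist_force: [-1.0, 0.1, 4.6]
finger_gap: 18.7
finger_force: 8.0
```

Request:
jog_arm:
  commands:
    - {"dx":0,"dy":0,"dz":-0.3,"ax":0,"ay":0,"az":0,"gripper":1}
    - {"dx":0,"dy":0,"dz":-0.9,"ax":0,"ay":0,"az":0,"gripper":1}
    - {"dx":0,"dy":0,"dz":-0.9,"ax":0,"ay":0,"az":0,"gripper":1}
    - {"dx":0,"dy":0,"dz":-0.9,"ax":0,"ay":0,"az":0,"gripper":1}
    - {"dx":0,"dy":0,"dz":-0.5,"ax":0,"ay":0,"az":-0.5,"gripper":1}
    - {"dx":0,"dy":-0.3,"dz":0,"ax":0,"ay":0,"az":-0.93,"gripper":1}
    - {"dx":0,"dy":0,"dz":0,"ax":0,"ay":0,"az":0,"gripper":1}

```text
clock: 6.72
eef_pos: [409.0, 290.3, 158.5]
eef_rot: [3.141, -0.0, 1.687]
wrist_force: [0.6, 0.7, -0.9]
finger_gap: 18.9
finger_force: 8.0
```

Request:
jog_arm:
  commands:
    - {"dx":-0.5,"dy":0,"dz":0,"ax":0,"ay":0,"az":0,"gripper":1}
    - {"dx":-0.9,"dy":0,"dz":0,"ax":0,"ay":0,"az":0,"gripper":1}
    - {"dx":-0.9,"dy":0,"dz":0,"ax":0,"ay":0,"az":0,"gripper":1}
    - {"dx":-0.9,"dy":0,"dz":0,"ax":0,"ay":0,"az":0,"gripper":1}
    - {"dx":-0.9,"dy":0,"dz":0,"ax":0,"ay":0,"az":0,"gripper":1}
    - {"dx":-0.9,"dy":0,"dz":0,"ax":0,"ay":0,"az":0,"gripper":1}
    - {"dx":-0.9,"dy":0,"dz":0,"ax":0,"ay":0,"az":0,"gripper":1}
    - {"dx":-0.9,"dy":0,"dz":0,"ax":0,"ay":0,"az":0,"gripper":1}
    - {"dx":-0.9,"dy":0,"dz":0,"ax":0,"ay":0,"az":0,"gripper":1}
    - {"dx":-0.9,"dy":0,"dz":0,"ax":0,"ay":0,"az":0,"gripper":1}

```text
clock: 7.98
eef_pos: [448.9, -53.6, 157.8]
eef_rot: [-3.141, 0.0, 1.684]
wrist_force: [0.7, 0.4, 0.3]
finger_gap: 18.5
finger_force: 8.0
```

Request:
jog_arm:
  commands:
    - {"dx":-0.9,"dy":0,"dz":0,"ax":0,"ay":0,"az":0,"gripper":1}
    - {"dx":-0.6,"dy":0,"dz":0,"ax":0,"ay":0,"az":0,"gripper":1}
    - {"dx":-0.3,"dy":0,"dz":0,"ax":0,"ay":0,"az":0,"gripper":1}
    - {"dx":0,"dy":0,"dz":0,"ax":0,"ay":0,"az":0,"gripper":1}
    - {"dx":0,"dy":0,"dz":0,"ax":0,"ay":0,"az":0,"gripper":1}

```text
clock: 8.6
eef_pos: [457.6, -122.4, 157.8]
eef_rot: [-3.141, -0.0, 1.687]
wrist_force: [-0.3, 0.3, 0.6]
finger_gap: 18.7
finger_force: 8.0
```

```bash
python3 - <<'E'
from h import *
snap('wrist','w4');snap('side','s4'); snap('top','t4'); print(manip.read_state()['eef_pos'])
a=grid('w4',None,200,0,240,300,2,20)
b=grid('s4',None,310,140,100,90,3,10)
o=np.zeros((600,800,3),np.uint8);o[:,:480]=a;o[:270,480:780]=b
b=grid('t4',None,315,200,125,68,2.5,10);o[280:280+b.shape[0],480:480+b.shape[1]]=b
cv2.imwrite('pics/w4g.png',o)
E
```

```text
[ 457.7041675  -122.27287978  157.89305797]
```

View pics/w4g.png

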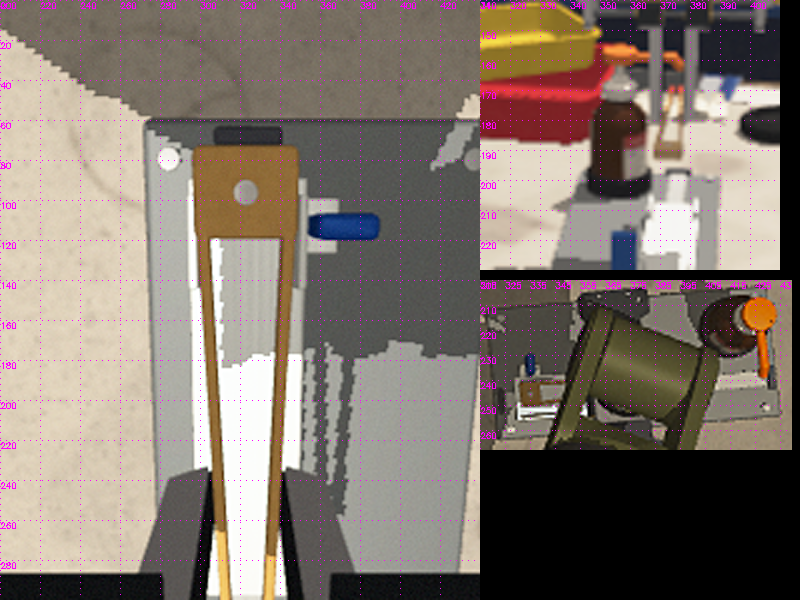

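In w4 the tongs are level and parallel with the cradle: joined end at mid column 323, screw at (322.5,95.5), cradle edges at columns 296 and 351.5, tab top at (372,113), base hole at (284,79.5). The red tips point toward the bottle.

```bash
python3 - <<'E'
from h import *
np.set_printoptions(precision=1,suppress=True)
y=.117; R=np.array([[np.cos(y),-np.sin(y)],[np.sin(y),np.cos(y)]])
pts={'cr230':atz('w4',(323.7,230),22),'cr100':atz('w4',(323.7,100),28),'tab':atz('w4',(372,113),68),'screw':atz('w4',(322.5,95.5),159.5),
 'tend':atz('w4',(323,73),159),'L':atz('w4',(296.5,230),22),'Rr':atz('w4',(350.5,230),22),'hole':atz('w4',(284,79.5),12),'corner':atz('w4',(273.5,60),12)}
print('tcp loc',R.T@[457.7,-122.3])
for k,v in pts.items(): print(k,v,'loc',R.T@v)
for n,v in dict(top=(457.4,-132.1),s1=(460.1,-129.5),tabtop=(490.8,-44.6),tabs1=(487.3,-45.6),noz=(537.4,-286.7),plate=(485.5,-174.9)).items(): print(n,R.T@v)
print('tab tri',tri('w4',(372,113),'top0',(335,231.3)),tri('w4',(372,113),'side0',(358,217.5)))
E
```

```text
tcp loc [ 440.3 -174.9]
cr230 [ 462.8 -156.9] loc [ 441.3 -209.9]
cr100 [448.7 -37.4] loc [441.3 -89.5]
tab [485.9 -43.6] loc [ 477.4 -100. ]
screw [448.  -39.1] loc [440.4 -91.1]
tend [447.1 -29. ] loc [440.6 -80.9]
L [ 436.6 -160. ] loc [ 415.  -209.9]
Rr [ 488.6 -153.9] loc [ 467.3 -209.9]
hole [411.6 -23.7] loc [406.  -71.6]
corner [401.1  -8.7] loc [397.3 -55.4]
top [ 438.9 -184.6]
s1 [ 441.8 -182.3]
tabtop [ 482.2 -101.6]
tabs1 [ 478.6 -102.2]
noz [ 500.3 -347.5]
plate [ 461.8 -230.4]
tab tri [492.4 -45.2  35. ] [484.9 -43.7  66.1]
```

Request:
jog_arm:
  commands:
    - {"dx":-0.16,"dy":0.02,"dz":0.6,"ax":0,"ay":0,"az":0,"gripper":1}
    - {"dx":0,"dy":0,"dz":0.8,"ax":0,"ay":0,"az":0,"gripper":1}
    - {"dx":0,"dy":0,"dz":0.7,"ax":0,"ay":0,"az":0,"gripper":1}
    - {"dx":0,"dy":0,"dz":0.4,"ax":0,"ay":0,"az":0,"gripper":1}
    - {"dx":0,"dy":0,"dz":0.3,"ax":0,"ay":0,"az":0,"gripper":1}
    - {"dx":0,"dy":0,"dz":0.2,"ax":0,"ay":0,"az":0,"gripper":1}
    - {"dx":0,"dy":0,"dz":0,"ax":0,"ay":0,"az":0,"gripper":1}
    - {"dx":0,"dy":0,"dz":0,"ax":0,"ay":0,"az":0,"gripper":1}

```text
clock: 9.75
eef_pos: [459.6, -129.2, 38.4]
eef_rot: [3.141, 0.0, 1.687]
wrist_force: [-0.7, 0.2, -0.8]
finger_gap: 18.7
finger_force: 8.0
```

```bash
python3 - <<'E'
from h import *
snap('side','s5');snap('wrist','w5'); s=manip.read_state(); print(s['eef_pos'],s['wrist_force'])
a=grid('w5',None,230,0,180,280,2,20)
b=grid('s5',None,330,150,80,90,5,10)
o=np.zeros((560,760,3),np.uint8);o[:,:360]=a;o[:450,360:760]=b
cv2.imwrite('pics/w5g.png',o)
E
```

```text
[ 459.53805877 -129.21094599   38.34514873] [ 0.16084623  0.36632527 -0.83624555]
```

View pics/w5g.png

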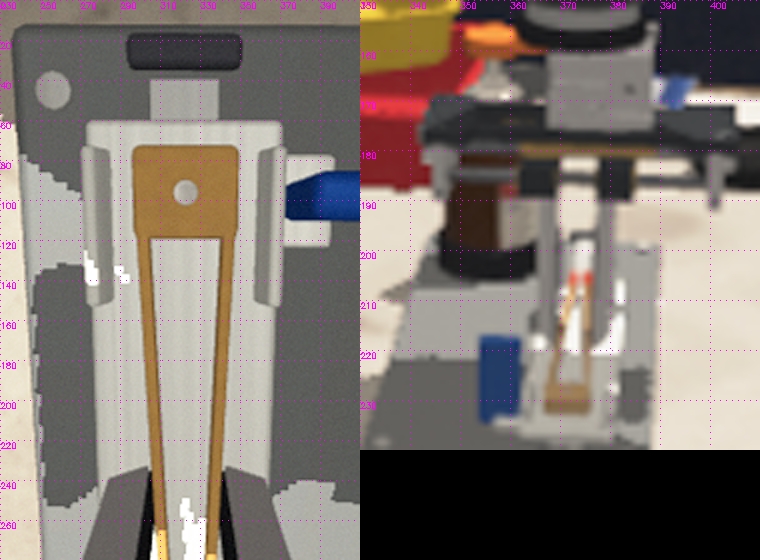

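The tongs sit centred between the cheeks (gaps of columns 286–297 and 349–358), parallel, and still a few mm up. Now I lower them gently until they touch.

Request:
jog_arm:
  commands:
    - {"dx":0,"dy":0,"dz":0.04,"ax":0,"ay":0,"az":0,"gripper":1}
    - {"dx":0,"dy":0,"dz":0.04,"ax":0,"ay":0,"az":0,"gripper":1}
    - {"dx":0,"dy":0,"dz":0.03,"ax":0,"ay":0,"az":0,"gripper":1}
    - {"dx":0,"dy":0,"dz":0,"ax":0,"ay":0,"az":0,"gripper":1}

```text
clock: 10.35
eef_pos: [459.2, -129.1, 33.4]
eef_rot: [-3.141, -0.0, 1.687]
wrist_force: [-1.3, -0.1, 1.5]
finger_gap: 18.5
finger_force: 8.0
```

Request:
jog_arm:
  commands:
    - {"dx":0,"dy":0,"dz":0.02,"ax":0,"ay":0,"az":0,"gripper":1}
    - {"dx":0,"dy":0,"dz":0.02,"ax":0,"ay":0,"az":0,"gripper":1}
    - {"dx":0,"dy":0,"dz":0,"ax":0,"ay":0,"az":0,"gripper":1}

```text
clock: 10.72
eef_pos: [459.2, -129.3, 32.3]
eef_rot: [-3.142, 0.0, 1.687]
wrist_force: [-4.4, -0.2, 9.2]
finger_gap: 18.6
finger_force: 8.0
```

Request:
jog_arm:
  commands:
    - {"dx":0,"dy":0,"dz":-0.01,"ax":0,"ay":0,"az":0,"gripper":0.75}
    - {"dx":0,"dy":0,"dz":0,"ax":0,"ay":0,"az":0,"gripper":0.65}
    - {"dx":0,"dy":0,"dz":0,"ax":0,"ay":0,"az":0,"gripper":0.6}
    - {"dx":0,"dy":0,"dz":0,"ax":0,"ay":0,"az":0,"gripper":0.6}
    - {"dx":0,"dy":0,"dz":-0.2,"ax":0,"ay":0,"az":0,"gripper":0.6}
    - {"dx":0,"dy":0,"dz":-0.8,"ax":0,"ay":0,"az":0,"gripper":0.6}
    - {"dx":0,"dy":0,"dz":-0.8,"ax":0,"ay":0,"az":0,"gripper":0.6}
    - {"dx":0,"dy":0,"dz":-0.8,"ax":0,"ay":0,"az":0,"gripper":1}
    - {"dx":0,"dy":0,"dz":0,"ax":0,"ay":0,"az":0,"gripper":1}

```text
clock: 11.85
eef_pos: [460.3, -129.5, 138.8]
eef_rot: [3.138, 0.002, 1.687]
wrist_force: [-0.4, 0.2, 0.2]
finger_gap: 21.3
finger_force: 0.0
```

```bash
python3 - <<'E'
from h import *
s=manip.read_state(); print(s['eef_pos'],s['wrist_force'],s['finger_gap'])
snap('wrist','w6'); cv2.imwrite('pics/d.png',cv2.imread('pics/w6.png'))
E
```

```text
[ 460.25711622 -129.47343363  138.77392104] [-0.44915235  0.22154815  0.20163594] 21.322281157070755
```

Request:
jog_arm:
  commands:
    - {"dx":0.8,"dy":0.31,"dz":0,"ax":0,"ay":0,"az":0,"gripper":1}
    - {"dx":0.8,"dy":0.31,"dz":0,"ax":0,"ay":0,"az":0,"gripper":1}
    - {"dx":0.8,"dy":0.31,"dz":0,"ax":0,"ay":0,"az":0,"gripper":1}
    - {"dx":0.53,"dy":0,"dz":0,"ax":0,"ay":0,"az":0,"gripper":1}
    - {"dx":0,"dy":0,"dz":0.6,"ax":0,"ay":0,"az":0,"gripper":1}
    - {"dx":0,"dy":0,"dz":0.8,"ax":0,"ay":0,"az":0,"gripper":1}
    - {"dx":0,"dy":0,"dz":0.7,"ax":0,"ay":0,"az":0,"gripper":1}
    - {"dx":0,"dy":0,"dz":0,"ax":0,"ay":0,"az":0,"gripper":1}

```text
clock: 12.9
eef_pos: [481.0, -8.2, 50.1]
eef_rot: [-3.137, -0.001, 1.687]
wrist_force: [-0.1, 0.3, -0.1]
finger_gap: 0.5
finger_force: 0.0
```

```bash
python3 - <<'E'
from h import *
s=manip.read_state(); print(s['eef_pos'],s['wrist_force'],s['finger_gap'])
snap('side','s7')
a=grid('w6',None,230,0,180,290,2,20)
b=grid('s7',None,330,150,80,90,5,10)
o=np.zeros((580,760,3),np.uint8);o[:,:360]=a;o[:450,360:760]=b
cv2.imwrite('pics/w7g.png',o)
E
```

```text
[480.99489777  -8.24437761  50.11688227] [-0.13443437  0.26761046 -0.09327841] 0.5361597989107612
```

View pics/w7g.png

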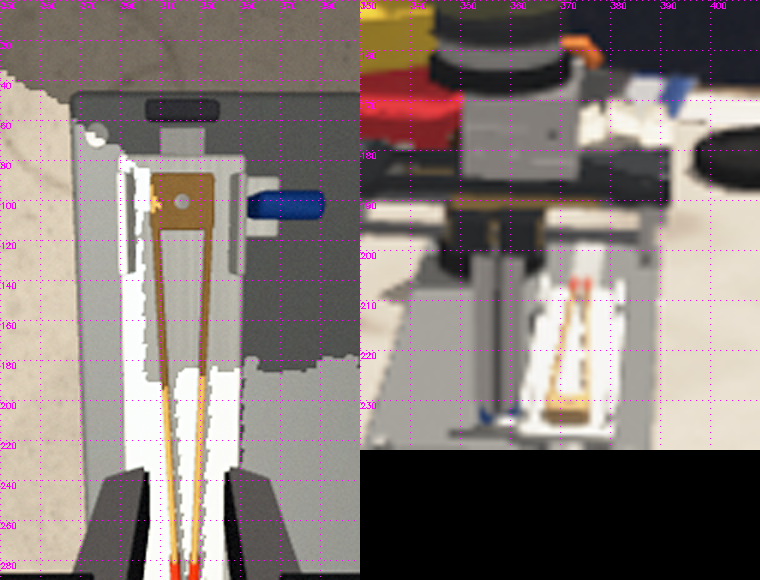

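The tongs were released flat and centred, tips toward the bottle. The closed fingers stand right in front of the blue tab at (357,232). Now I push home.

Request:
jog_arm:
  commands:
    - {"dx":-0.3,"dy":0,"dz":0,"ax":0,"ay":0,"az":0,"gripper":1}
    - {"dx":-0.2,"dy":0,"dz":0,"ax":0,"ay":0,"az":0,"gripper":1}
    - {"dx":-0.2,"dy":0,"dz":0,"ax":0,"ay":0,"az":0,"gripper":1}
    - {"dx":-0.25,"dy":0,"dz":0,"ax":0,"ay":0,"az":0,"gripper":1}
    - {"dx":-0.3,"dy":0,"dz":0,"ax":0,"ay":0,"az":0,"gripper":1}
    - {"dx":-0.3,"dy":0,"dz":0,"ax":0,"ay":0,"az":0,"gripper":1}
    - {"dx":-0.3,"dy":0,"dz":0,"ax":0,"ay":0,"az":0,"gripper":1}
    - {"dx":-0.3,"dy":0,"dz":0,"ax":0,"ay":0,"az":0,"gripper":1}
    - {"dx":-0.25,"dy":0,"dz":0,"ax":0,"ay":0,"az":0,"gripper":1}
    - {"dx":-0.1,"dy":0,"dz":0,"ax":0,"ay":0,"az":0,"gripper":1}

```text
clock: 14.2
eef_pos: [494.2, -108.4, 52.2]
eef_rot: [-3.141, -0.0, 1.687]
wrist_force: [-1.1, 1.8, 1.3]
finger_gap: 0.6
finger_force: 0.8
```

Request:
jog_arm:
  commands:
    - {"dx":-0.1,"dy":0,"dz":0,"ax":0,"ay":0,"az":0,"gripper":1}
    - {"dx":-0.1,"dy":0,"dz":0,"ax":0,"ay":0,"az":0,"gripper":1}
    - {"dx":0,"dy":0,"dz":0,"ax":0,"ay":0,"az":0,"gripper":1}

```text
clock: 14.58
eef_pos: [494.3, -109.1, 52.2]
eef_rot: [-3.139, -0.011, 1.688]
wrist_force: [-4.8, 58.2, 18.9]
finger_gap: 0.5
finger_force: 29.0
```

Firm stop reached. I back off, rise, and verify the tab's travel from the wrist image.

Request:
jog_arm:
  commands:
    - {"dx":0.5,"dy":0,"dz":0,"ax":0,"ay":0,"az":0,"gripper":1}
    - {"dx":0.3,"dy":0,"dz":-0.5,"ax":0,"ay":0,"az":0,"gripper":1}
    - {"dx":-0.3,"dy":0,"dz":-0.9,"ax":0,"ay":0,"az":0,"gripper":1}
    - {"dx":-0.9,"dy":0,"dz":-0.9,"ax":0,"ay":0,"az":0,"gripper":1}
    - {"dx":-0.9,"dy":0,"dz":-0.9,"ax":0,"ay":0,"az":0,"gripper":1}
    - {"dx":-0.9,"dy":0,"dz":-0.5,"ax":0,"ay":0,"az":0,"gripper":1}
    - {"dx":0,"dy":0,"dz":0,"ax":0,"ay":0,"az":0,"gripper":1}
    - {"dx":0,"dy":0,"dz":0,"ax":0,"ay":0,"az":0,"gripper":1}

```text
clock: 15.58
eef_pos: [505.0, -202.5, 199.4]
eef_rot: [-3.14, -0.001, 1.687]
wrist_force: [0.1, -0.4, -1.0]
finger_gap: 0.3
finger_force: 0.0
```

```bash
cat >> h.py <<'E'
yw=.117; R=np.array([[np.cos(yw),-np.sin(yw)],[np.sin(yw),np.cos(yw)]])
def blob(f,lo,hi,roi=None,n=5):
    h=cv2.cvtColor(cv2.imread(f'pics/{f}.png'),cv2.COLOR_BGR2HSV); m=cv2.inRange(h,lo,hi)
    if roi: k=np.zeros_like(m); x,y,w,hh=roi; k[y:y+hh,x:x+w]=1; m*=k
    _,_,s,c=cv2.connectedComponentsWithStats(m); i=np.argsort(-s[1:,4])[:n]+1
    return [(s[j].tolist(),np.round(c[j],1).tolist()) for j in i if s[j,4]>4]
E
python3 - <<'E'
from h import *
s=manip.read_state(); print(s['eef_pos'],R.T@s['eef_pos'][:2],s['wrist_force'])
snap('wrist','w8');snap('side','s8');snap('top','t8')
B=((105,120,50),(125,255,255));O=((5,170,100),(18,255,255))
for f in('w4','w6','w8'): print(f,'blue',blob(f,*B,n=3),'or',blob(f,*O,n=3) if f=='w8' else '')
print('side blue',blob('s7',*B,n=3),blob('s8',*B,n=3),blob('side0',*B,n=3),'or',blob('side0',*O,(330,140,60,40)))
E
```

```text
[ 505.00386119 -202.4756739   199.38098799] [ 477.91566058 -260.04214987] [ 0.13016442 -0.40704091 -0.97794943]
w4 blue [([96, 359, 54, 41, 983], [126.0, 374.2]), ([354, 107, 36, 13, 434], [372.0, 113.0]), ([107, 316, 40, 6, 155], [125.4, 319.2])] or 
w6 blue [([72, 359, 74, 41, 1165], [118.2, 373.6]), ([354, 95, 38, 15, 520], [373.2, 102.1]), ([103, 318, 38, 4, 111], [120.2, 319.7])] or 
w8 blue [([62, 289, 75, 33, 1456], [106.3, 307.7]), ([311, 101, 27, 11, 286], [323.9, 106.0]), ([108, 359, 19, 23, 221], [115.2, 367.7])] or [([292, 253, 4, 20, 56], [293.2, 262.4]), ([284, 254, 5, 19, 52], [285.9, 263.5]), ([296, 163, 1, 14, 14], [296.0, 169.5])]
side blue [([280, 0, 175, 142, 1299], [342.8, 56.0]), ([373, 141, 147, 10, 484], [447.4, 145.5]), ([435, 152, 87, 79, 463], [493.6, 197.7])] [([280, 0, 135, 142, 1034], [327.1, 59.4]), ([156, 134, 102, 9, 433], [208.4, 137.8]), ([368, 141, 119, 9, 386], [427.3, 144.5])] [([280, 0, 177, 142, 1569], [356.5, 60.2]), ([156, 134, 102, 9, 435], [208.6, 137.8]), ([334, 139, 123, 9, 388], [396.5, 143.0])] or [([350, 154, 28, 9, 139], [362.3, 158.2]), ([345, 155, 4, 8, 11], [346.9, 158.9]), ([330, 164, 6, 1, 6], [332.5, 164.0]), ([339, 163, 5, 1, 5], [341.0, 163.0])]
```

```bash
python3 - <<'E'
from h import *
for f,p in(('w4',(372,113)),('w6',(373.2,102.1)),('w8',(323.9,106))): print(f,R.T@atz(f,p,68))
# nozzle prediction & plate corners in w8 
print(proj('w8',[537,-287,171]),proj('t8',[537,-287,171]))
O=((5,170,100),(18,255,255)); print('top',blob('top0',*O,(405,200,40,50)),blob('t8',*O,(405,200,40,50)))
E
```

```text
w4 [477.44567957 -99.97675177]
w6 [ 477.43516556 -100.10212547]
w8 [ 479.11597293 -179.46633513]
[353.65727669 353.60766708] [426.71220816 213.98749397]
top [([420, 207, 14, 32, 212], [426.7, 218.0])] [([426, 236, 3, 3, 5], [427.0, 236.8])]
```

The tab moved about 79 mm (from -100 to -179.4 along station y) before a hard stop, against a 90 mm stroke. It may have started slightly in, or something may be blocking it. I'll look at the front end and the cap from beyond before pumping.

Request:
jog_arm:
  commands:
    - {"dx":0,"dy":0,"dz":-0.9,"ax":0,"ay":0,"az":0,"gripper":1}
    - {"dx":-0.5,"dy":-0.3,"dz":-0.9,"ax":0,"ay":0,"az":0,"gripper":1}
    - {"dx":-1,"dy":-0.3,"dz":0,"ax":0,"ay":0,"az":0,"gripper":1}
    - {"dx":-1,"dy":-0.3,"dz":0,"ax":0,"ay":0,"az":0,"gripper":1}
    - {"dx":-1,"dy":0,"dz":0,"ax":0,"ay":0,"az":0,"gripper":1}
    - {"dx":-1,"dy":0,"dz":0,"ax":0,"ay":0,"az":0,"gripper":1}
    - {"dx":0,"dy":0,"dz":0,"ax":0,"ay":0,"az":0,"gripper":1}
    - {"dx":0,"dy":0,"dz":0,"ax":0,"ay":0,"az":0,"gripper":1}

```text
clock: 16.73
eef_pos: [490.7, -385.1, 271.8]
eef_rot: [-3.141, -0.001, 1.688]
wrist_force: [0.3, 0.6, 0.6]
finger_gap: 0.6
finger_force: 0.0
```

```bash
python3 - <<'E'
from h import *
s=manip.read_state(); print(s['eef_pos'],R.T@s['eef_pos'][:2])
snap('wrist','w9');snap('side','s9')
a=grid('w9',None,180,0,280,270,1.8,20)
b=grid('s9',None,330,150,80,90,3.7,10)
o=np.zeros((600,800,3),np.uint8);o[:a.shape[0],:a.shape[1]]=a;o[:b.shape[0],504:800]=b[:,:296]
c=cv2.resize(cv2.imread('pics/w5.png')[0:80,230:410],None,fx=1.6,fy=1.6);o[340:340+c.shape[0],504:504+c.shape[1]]=c
c=cv2.resize(cv2.imread('pics/w8.png')[40:200,230:410],None,fx=.7,fy=.7);o[480:480+c.shape[0],504:504+c.shape[1]]=c
cv2.imwrite('pics/w9g.png',o)
O=((5,170,100),(18,255,255)); print(blob('w9',*O),blob('w9',(105,120,50),(125,255,255)))
E
```

```text
[ 490.71044328 -385.07778472  271.83951191] [ 442.40422509 -439.72734854]
[([314, 63, 113, 51, 2520], [381.2, 89.9]), ([426, 232, 176, 77, 184], [513.9, 270.0]), ([328, 8, 2, 10, 11], [328.6, 12.7]), ([435, 357, 2, 6, 7], [435.1, 359.3]), ([433, 377, 4, 6, 6], [434.5, 379.5])] [([75, 236, 81, 82, 2373], [130.4, 265.8]), ([139, 386, 77, 11, 167], [178.9, 389.9]), ([114, 287, 3, 4, 8], [115.0, 288.5]), ([39, 270, 4, 2, 6], [40.5, 270.5])]
```

View pics/w9g.png

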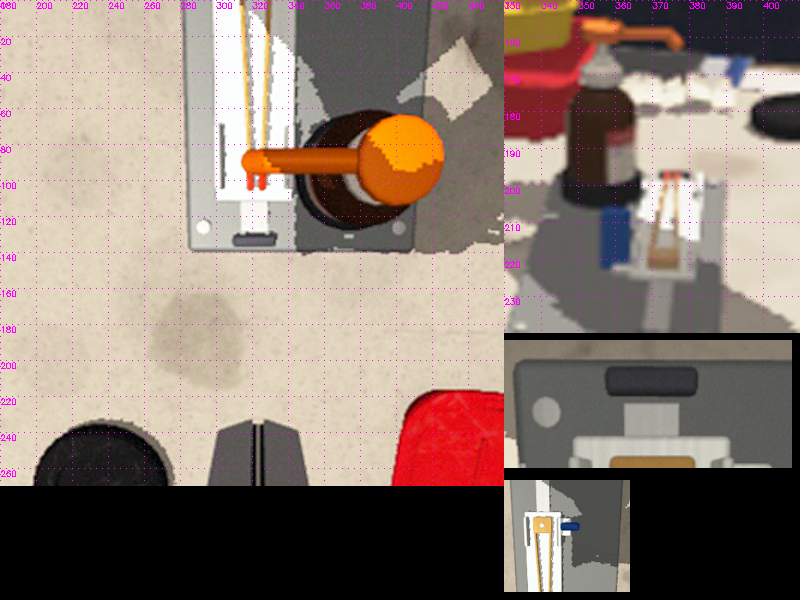

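w9 shows the tongs lying well, with tips at about (322,102) just under the spout mouth (321,89). The cap centre is at (402.5,88.5). The hard stop was probably the true home, with the cradle starting about 10 mm in. Before pumping I'll check that by measuring the stroke between both hard stops.

```bash
python3 - <<'E'
from h import *
np.set_printoptions(precision=1,suppress=True)
for n,p,z in(('cap',(402.5,88.5),171),('spout',(321.5,89),149),('tipend',(322.5,104.4),30),('front',(321,111),22),('stopface',(321,129),18)): print(n,atz('w9',p,z),R.T@atz('w9',p,z))
t=tri('w9',(402.5,88.5),'side0',(356.5,155.5)); print(t, tri('w9',(402.5,88.5),'top0',(426.7,214)))
h=cv2.cvtColor(cv2.imread('pics/w9.png'),cv2.COLOR_BGR2HSV); m=cv2.inRange(h,(5,150,80),(20,255,255)); m[:,:375]=0; m[:,440:]=0; m[130:]=0
print(cv2.minEnclosingCircle(cv2.findNonZero(m)))
E
```

```text
cap [ 540.9 -285.4] [ 503.9 -346.6]
spout [ 478.9 -291.8] [ 441.6 -345.7]
tipend [ 480.8 -301.9] [ 442.3 -355.9]
front [ 479.9 -309.6] [ 440.5 -363.5]
stopface [ 482.4 -330.9] [ 440.4 -385. ]
[ 538.9 -285.6  172.5] [ 537.1 -285.4  178.7]
((400.26470947265625, 87.73529052734375), 26.58225440979004)
```

Request:
jog_arm:
  commands:
    - {"dx":0.6,"dy":0,"dz":0,"ax":0,"ay":0,"az":0,"gripper":1}
    - {"dx":1,"dy":0.3,"dz":0,"ax":0,"ay":0,"az":0,"gripper":1}
    - {"dx":1,"dy":0.3,"dz":0,"ax":0,"ay":0,"az":0,"gripper":1}
    - {"dx":1,"dy":0.3,"dz":0,"ax":0,"ay":0,"az":0,"gripper":1}
    - {"dx":1,"dy":0,"dz":0,"ax":0,"ay":0,"az":0,"gripper":1}
    - {"dx":1,"dy":0,"dz":0.5,"ax":0,"ay":0,"az":0,"gripper":1}
    - {"dx":0,"dy":0,"dz":1,"ax":0,"ay":0,"az":0,"gripper":1}
    - {"dx":0,"dy":0,"dz":1,"ax":0,"ay":0,"az":0,"gripper":1}
    - {"dx":0,"dy":0,"dz":1,"ax":0,"ay":0,"az":0,"gripper":1}
    - {"dx":0,"dy":0,"dz":0,"ax":0,"ay":0,"az":0,"gripper":1}

```text
clock: 18.08
eef_pos: [499.0, -158.2, 130.6]
eef_rot: [-3.138, -0.002, 1.688]
wrist_force: [0.1, -0.1, 0.2]
finger_gap: 0.3
finger_force: 0.0
```

```bash
python3 - <<'E'
from h import *
s=manip.read_state(); print(s['eef_pos'],R.T@s['eef_pos'][:2])
E
```

```text
[ 499.02622633 -158.19724499  130.61955838] [ 477.14765777 -215.36865038]
```

Request:
jog_arm:
  commands:
    - {"dx":0,"dy":0.05,"dz":0.8,"ax":0,"ay":0,"az":0,"gripper":1}
    - {"dx":0,"dy":0,"dz":0.8,"ax":0,"ay":0,"az":0,"gripper":1}
    - {"dx":0,"dy":0,"dz":0.35,"ax":0,"ay":0,"az":0,"gripper":1}
    - {"dx":0.3,"dy":0,"dz":0,"ax":0,"ay":0,"az":0,"gripper":1}
    - {"dx":0.2,"dy":0,"dz":0,"ax":0,"ay":0,"az":0,"gripper":1}
    - {"dx":0.2,"dy":0,"dz":0,"ax":0,"ay":0,"az":0,"gripper":1}
    - {"dx":0.25,"dy":0,"dz":0,"ax":0,"ay":0,"az":0,"gripper":1}
    - {"dx":0.3,"dy":0,"dz":0,"ax":0,"ay":0,"az":0,"gripper":1}
    - {"dx":0.3,"dy":0,"dz":0,"ax":0,"ay":0,"az":0,"gripper":1}
    - {"dx":0.3,"dy":0,"dz":0,"ax":0,"ay":0,"az":0,"gripper":1}

```text
clock: 19.32
eef_pos: [493.5, -84.8, 54.3]
eef_rot: [3.142, 0.0, 1.687]
wrist_force: [1.1, -2.2, 1.3]
finger_gap: 0.3
finger_force: 0.9
```

Request:
jog_arm:
  commands:
    - {"dx":0.3,"dy":0,"dz":0,"ax":0,"ay":0,"az":0,"gripper":1}
    - {"dx":0.25,"dy":0,"dz":0,"ax":0,"ay":0,"az":0,"gripper":1}
    - {"dx":0.1,"dy":0,"dz":0,"ax":0,"ay":0,"az":0,"gripper":1}
    - {"dx":0.05,"dy":0,"dz":0,"ax":0,"ay":0,"az":0,"gripper":1}
    - {"dx":0,"dy":0,"dz":0,"ax":0,"ay":0,"az":0,"gripper":1}

```text
clock: 19.95
eef_pos: [490.2, -57.8, 54.1]
eef_rot: [-3.141, -0.0, 1.687]
wrist_force: [0.1, 1.0, 0.3]
finger_gap: 0.2
finger_force: 0.0
```

Request:
jog_arm:
  commands:
    - {"dx":0.1,"dy":0,"dz":0,"ax":0,"ay":0,"az":0,"gripper":1}
    - {"dx":0.1,"dy":0,"dz":0,"ax":0,"ay":0,"az":0,"gripper":1}
    - {"dx":0.06,"dy":0,"dz":0,"ax":0,"ay":0,"az":0,"gripper":1}
    - {"dx":0,"dy":0,"dz":0,"ax":0,"ay":0,"az":0,"gripper":1}

```text
clock: 20.45
eef_pos: [489.0, -47.7, 54.1]
eef_rot: [-3.141, 0.001, 1.688]
wrist_force: [-0.7, -4.2, -1.5]
finger_gap: 0.7
finger_force: 2.4
```

Request:
jog_arm:
  commands:
    - {"dx":0.05,"dy":0,"dz":0,"ax":0,"ay":0,"az":0,"gripper":1}
    - {"dx":0.05,"dy":0,"dz":0,"ax":0,"ay":0,"az":0,"gripper":1}
    - {"dx":0,"dy":0,"dz":0,"ax":0,"ay":0,"az":0,"gripper":1}

```text
clock: 20.82
eef_pos: [489.0, -47.3, 54.2]
eef_rot: [3.141, 0.007, 1.688]
wrist_force: [1.5, -37.4, -6.8]
finger_gap: 0.6
finger_force: 18.6
```

Stroke between hard stops is about 89–90 mm, so the earlier stop was true home and the cradle had simply started 10 mm in. I push it home again.

Request:
jog_arm:
  commands:
    - {"dx":-0.4,"dy":0,"dz":0,"ax":0,"ay":0,"az":0,"gripper":1}
    - {"dx":0,"dy":0,"dz":-0.8,"ax":0,"ay":0,"az":0,"gripper":1}
    - {"dx":0.2,"dy":0,"dz":-0.5,"ax":0,"ay":0,"az":0,"gripper":1}
    - {"dx":0.8,"dy":0,"dz":0,"ax":0,"ay":0,"az":0,"gripper":1}
    - {"dx":0.8,"dy":0,"dz":0,"ax":0,"ay":0,"az":0,"gripper":1}
    - {"dx":0,"dy":0,"dz":0.6,"ax":0,"ay":0,"az":0,"gripper":1}
    - {"dx":0,"dy":0,"dz":0.7,"ax":0,"ay":0,"az":0,"gripper":1}
    - {"dx":0,"dy":0,"dz":0,"ax":0,"ay":0,"az":0,"gripper":1}

```text
clock: 21.82
eef_pos: [481.2, 12.3, 53.0]
eef_rot: [-3.138, -0.001, 1.687]
wrist_force: [1.0, 0.1, 0.0]
finger_gap: 0.3
finger_force: 0.0
```

```bash
python3 - <<'E'
from h import *
s=manip.read_state(); print(s['eef_pos'],R.T@s['eef_pos'][:2],s['wrist_force'])
E
```

```text
[481.20032768  12.32239878  53.00001541] [479.34894109 -43.93392249] [0.99132418 0.05523173 0.04232439]
```

Request:
jog_arm:
  commands:
    - {"dx":-0.5,"dy":0,"dz":0,"ax":0,"ay":0,"az":0,"gripper":1}
    - {"dx":-0.2,"dy":0,"dz":0,"ax":0,"ay":0,"az":0,"gripper":1}
    - {"dx":-0.2,"dy":0,"dz":0,"ax":0,"ay":0,"az":0,"gripper":1}
    - {"dx":-0.25,"dy":0,"dz":0,"ax":0,"ay":0,"az":0,"gripper":1}
    - {"dx":-0.3,"dy":0,"dz":0,"ax":0,"ay":0,"az":0,"gripper":1}
    - {"dx":-0.3,"dy":0,"dz":0,"ax":0,"ay":0,"az":0,"gripper":1}
    - {"dx":-0.3,"dy":0,"dz":0,"ax":0,"ay":0,"az":0,"gripper":1}
    - {"dx":-0.3,"dy":0,"dz":0,"ax":0,"ay":0,"az":0,"gripper":1}
    - {"dx":-0.25,"dy":0,"dz":0,"ax":0,"ay":0,"az":0,"gripper":1}
    - {"dx":-0.2,"dy":0,"dz":0,"ax":0,"ay":0,"az":0,"gripper":1}

```text
clock: 23.08
eef_pos: [495.2, -99.8, 54.2]
eef_rot: [-3.141, -0.0, 1.687]
wrist_force: [-0.4, 2.2, 1.3]
finger_gap: 0.3
finger_force: 0.9
```

Request:
jog_arm:
  commands:
    - {"dx":-0.1,"dy":0,"dz":0,"ax":0,"ay":0,"az":0,"gripper":1}
    - {"dx":-0.1,"dy":0,"dz":0,"ax":0,"ay":0,"az":0,"gripper":1}
    - {"dx":-0.08,"dy":0,"dz":0,"ax":0,"ay":0,"az":0,"gripper":1}
    - {"dx":0,"dy":0,"dz":0,"ax":0,"ay":0,"az":0,"gripper":1}

```text
clock: 23.58
eef_pos: [496.2, -108.5, 54.2]
eef_rot: [-3.141, -0.003, 1.687]
wrist_force: [-1.5, 17.0, 5.4]
finger_gap: 0.5
finger_force: 8.3
```

Request:
jog_arm:
  commands:
    - {"dx":0.4,"dy":0,"dz":0,"ax":0,"ay":0,"az":0,"gripper":1}
    - {"dx":0,"dy":0,"dz":-0.9,"ax":0,"ay":0,"az":0,"gripper":1}
    - {"dx":0,"dy":0,"dz":-1,"ax":0,"ay":0,"az":0,"gripper":1}
    - {"dx":-0.4,"dy":0,"dz":-1,"ax":0,"ay":0,"az":0,"gripper":1}
    - {"dx":-0.9,"dy":0.2,"dz":-0.9,"ax":0,"ay":0,"az":0,"gripper":1}
    - {"dx":-0.9,"dy":0.2,"dz":0,"ax":0,"ay":0,"az":0,"gripper":1}
    - {"dx":-0.9,"dy":0.15,"dz":0,"ax":0,"ay":0,"az":0,"gripper":1}
    - {"dx":-0.9,"dy":0,"dz":0,"ax":0,"ay":0,"az":0,"gripper":1}
    - {"dx":-0.8,"dy":0,"dz":0,"ax":0,"ay":0,"az":0,"gripper":1}
    - {"dx":0,"dy":0,"dz":0,"ax":0,"ay":0,"az":0,"gripper":1}

```text
clock: 24.82
eef_pos: [538.7, -283.7, 205.6]
eef_rot: [-3.141, 0.0, 1.685]
wrist_force: [-0.0, 0.3, -0.0]
finger_gap: 0.5
finger_force: 0.0
```

```bash
python3 - <<'E'
from h import *
s=manip.read_state(); print(s['eef_pos'],R.T@s['eef_pos'][:2],s['wrist_force'])
snap('wrist','w10'); c=blob('w10',(105,120,50),(125,255,255),n=4); print(c)
for q in c: print(R.T@atz('w10',q[1],68))
E
```

```text
[ 538.6587192  -283.6937607   205.61645488] [ 501.85957957 -344.63361418] [-0.00415863  0.32901067 -0.02913041]
[([55, 267, 59, 55, 1497], [91.9, 292.8]), ([280, 0, 31, 21, 543], [296.6, 9.3])]
[ 264.44757451 -448.27684202]
[ 480.90719836 -187.48393859]
```

Request:
jog_arm:
  commands:
    - {"dx":-0.05,"dy":0,"dz":0.4,"ax":0,"ay":0,"az":0,"gripper":1}
    - {"dx":0,"dy":0,"dz":0.2,"ax":0,"ay":0,"az":0,"gripper":1}
    - {"dx":0,"dy":0,"dz":0.15,"ax":0,"ay":0,"az":0,"gripper":1}
    - {"dx":0,"dy":0,"dz":0.15,"ax":0,"ay":0,"az":0,"gripper":1}
    - {"dx":0,"dy":0,"dz":0.1,"ax":0,"ay":0,"az":0,"gripper":1}
    - {"dx":0,"dy":0,"dz":0,"ax":0,"ay":0,"az":0,"gripper":1}

```text
clock: 25.62
eef_pos: [539.2, -284.2, 166.3]
eef_rot: [3.141, -0.0, 1.687]
wrist_force: [-1.3, 4.3, 5.3]
finger_gap: 0.5
finger_force: 2.7
```

Request:
jog_arm:
  commands:
    - {"dx":0,"dy":0,"dz":0.05,"ax":0,"ay":0,"az":0,"gripper":1}
    - {"dx":0,"dy":0,"dz":0.05,"ax":0,"ay":0,"az":0,"gripper":1}
    - {"dx":0,"dy":0,"dz":0,"ax":0,"ay":0,"az":0,"gripper":1}

```text
clock: 26.0
eef_pos: [539.4, -284.5, 165.0]
eef_rot: [3.14, 0.001, 1.687]
wrist_force: [-8.2, 7.2, 22.6]
finger_gap: 0.6
finger_force: 11.6
```

Request:
jog_arm:
  commands:
    - {"dx":0,"dy":0,"dz":-0.3,"ax":0,"ay":0,"az":0,"gripper":1}
    - {"dx":0,"dy":0,"dz":-0.5,"ax":0,"ay":0,"az":0,"gripper":1}
    - {"dx":0,"dy":0,"dz":-0.5,"ax":0,"ay":0,"az":0,"gripper":1}
    - {"dx":0.8,"dy":-0.2,"dz":0,"ax":0,"ay":0,"az":0,"gripper":1}
    - {"dx":0.9,"dy":-0.2,"dz":0,"ax":0,"ay":0,"az":0,"gripper":1}
    - {"dx":0.9,"dy":-0.15,"dz":0,"ax":0,"ay":0,"az":0,"gripper":1}
    - {"dx":0.7,"dy":0,"dz":0.6,"ax":0,"ay":0,"az":0,"gripper":1}
    - {"dx":0,"dy":0,"dz":0.8,"ax":0,"ay":0,"az":0,"gripper":1}
    - {"dx":0,"dy":0,"dz":0,"ax":0,"ay":0,"az":0,"gripper":1}

```text
clock: 27.12
eef_pos: [501.1, -155.7, 156.8]
eef_rot: [-3.139, -0.001, 1.688]
wrist_force: [0.4, -0.4, 1.3]
finger_gap: 0.5
finger_force: 0.0
```

```bash
python3 - <<'E'
from h import *
s=manip.read_state(); print(s['eef_pos'],R.T@s['eef_pos'][:2],s['wrist_force'])
snap('wrist','w11'); c=blob('w11',(105,120,50),(125,255,255),n=4); print(c)
for q in c: print(R.T@atz('w11',q[1],68))
E
```

```text
[ 501.08244588 -155.67729417  156.75170712] [ 479.48398162 -213.10595688] [ 0.44163819 -0.43729931  1.34957322]
[([97, 359, 25, 41, 633], [110.0, 376.2]), ([308, 155, 29, 19, 518], [322.1, 164.3]), ([82, 307, 38, 15, 362], [103.8, 314.9]), ([90, 384, 2, 4, 6], [90.5, 385.5])]
[ 280.67870252 -375.83536752]
[ 479.04562731 -176.61750869]
[ 286.06202769 -310.49777957]
[ 260.4938533  -386.45808959]
```

Request:
jog_arm:
  commands:
    - {"dx":0,"dy":0,"dz":0.9,"ax":0,"ay":0,"az":0,"gripper":1}
    - {"dx":0,"dy":0,"dz":0.9,"ax":0,"ay":0,"az":0,"gripper":1}
    - {"dx":0,"dy":0,"dz":0.75,"ax":0,"ay":0,"az":0,"gripper":1}
    - {"dx":0.3,"dy":0,"dz":0,"ax":0,"ay":0,"az":0,"gripper":1}
    - {"dx":0.2,"dy":0,"dz":0,"ax":0,"ay":0,"az":0,"gripper":1}
    - {"dx":0.2,"dy":0,"dz":0,"ax":0,"ay":0,"az":0,"gripper":1}
    - {"dx":0.25,"dy":0,"dz":0,"ax":0,"ay":0,"az":0,"gripper":1}
    - {"dx":0.3,"dy":0,"dz":0,"ax":0,"ay":0,"az":0,"gripper":1}
    - {"dx":0.3,"dy":0,"dz":0,"ax":0,"ay":0,"az":0,"gripper":1}
    - {"dx":0.3,"dy":0,"dz":0,"ax":0,"ay":0,"az":0,"gripper":1}

```text
clock: 28.42
eef_pos: [493.2, -81.6, 56.3]
eef_rot: [3.142, 0.0, 1.687]
wrist_force: [1.3, -1.7, 0.8]
finger_gap: 0.7
finger_force: 0.9
```

Request:
jog_arm:
  commands:
    - {"dx":0.3,"dy":0,"dz":0,"ax":0,"ay":0,"az":0,"gripper":1}
    - {"dx":0.25,"dy":0,"dz":0,"ax":0,"ay":0,"az":0,"gripper":1}
    - {"dx":0.1,"dy":0,"dz":0,"ax":0,"ay":0,"az":0,"gripper":1}
    - {"dx":0.1,"dy":0,"dz":0,"ax":0,"ay":0,"az":0,"gripper":1}
    - {"dx":0.1,"dy":0,"dz":0,"ax":0,"ay":0,"az":0,"gripper":1}
    - {"dx":0.1,"dy":0,"dz":0,"ax":0,"ay":0,"az":0,"gripper":1}
    - {"dx":0,"dy":0,"dz":0,"ax":0,"ay":0,"az":0,"gripper":1}

```text
clock: 29.3
eef_pos: [489.1, -47.4, 56.3]
eef_rot: [3.141, 0.005, 1.688]
wrist_force: [3.2, -26.4, -4.0]
finger_gap: 0.5
finger_force: 13.3
```

Out stop reached at the same place as before, with firm force. I back off, rise and check the tongs.

Request:
jog_arm:
  commands:
    - {"dx":-0.5,"dy":0,"dz":0,"ax":0,"ay":0,"az":0,"gripper":1}
    - {"dx":0,"dy":0,"dz":-0.8,"ax":0,"ay":0,"az":0,"gripper":1}
    - {"dx":0,"dy":0,"dz":-1,"ax":0,"ay":0,"az":0,"gripper":1}
    - {"dx":-0.8,"dy":-0.8,"dz":-1,"ax":0,"ay":0,"az":0,"gripper":1}
    - {"dx":-0.8,"dy":0,"dz":-1,"ax":0,"ay":0,"az":0,"gripper":1}
    - {"dx":0,"dy":0,"dz":-0.3,"ax":0,"ay":0,"az":0,"gripper":1}
    - {"dx":0,"dy":0,"dz":0,"ax":0,"ay":0,"az":0,"gripper":1}
    - {"dx":0,"dy":0,"dz":0,"ax":0,"ay":0,"az":0,"gripper":1}

```text
clock: 30.3
eef_pos: [466.4, -130.9, 218.7]
eef_rot: [-3.139, -0.001, 1.688]
wrist_force: [0.2, -0.4, 0.4]
finger_gap: 1.0
finger_force: 0.0
```

```bash
python3 - <<'E'
from h import *
s=manip.read_state(); print(s['eef_pos'],R.T@s['eef_pos'][:2],s['wrist_force'])
snap('wrist','w12');snap('side','s12')
for q in blob('w12',(105,120,50),(125,255,255),n=4): print('blue',q,R.T@atz('w12',q[1],68))
for q in blob('w12',(8,90,60),(20,255,230),(250,0,160,300),n=6): print('wood',q,R.T@atz('w12',q[1],34))
print('red tips side',blob('s12',(0,150,120),(8,255,255),(340,170,50,70)),blob('s7',(0,150,120),(8,255,255),(340,170,50,70)))
E
```

```text
[ 466.40723259 -130.89383101  218.70114491] [ 447.93888635 -184.44418047] [ 0.2110719  -0.42004622  0.44301517]
blue ([98, 305, 59, 17, 622], [130.8, 313.9]) [ 238.2557945  -322.09503773]
blue ([124, 359, 26, 37, 436], [133.8, 372.0]) [ 230.32140384 -398.36820486]
blue ([342, 85, 28, 13, 325], [355.9, 91.0]) [478.0698281  -90.38934902]
blue ([116, 376, 2, 3, 5], [116.6, 376.8]) [ 209.40830352 -405.08701403]
wood ([304, 79, 25, 88, 271], [318.6, 109.3]) [ 443.57063294 -106.34251397]
wood ([311, 169, 4, 53, 59], [312.2, 195.2]) [ 436.32937551 -196.74749116]
wood ([324, 148, 3, 25, 29], [325.3, 158.9]) [ 450.53384884 -157.05472426]
wood ([324, 174, 2, 24, 24], [324.3, 185.5]) [ 449.52016979 -185.9066797 ]
wood ([323, 214, 1, 17, 17], [323.0, 222.0]) [ 448.13764196 -227.54882331]
wood ([313, 224, 3, 11, 13], [314.0, 229.7]) [ 438.03867082 -236.66621657]
red tips side [] []
```

The tab is at the out stop (-90.4). The tongs lie centred in the cradle (x about 443 against 441) and the arm is clear.

```bash
python3 -c "
from h import *
print(job.sign_off())"
```

```text
the job is handed in; nothing more can be done
None
```

The job is handed in at about 30 s on the clock. The red-tipped tongs lie flat in the cradle, tips toward the bottle. I pushed the cradle home to its stop and pressed the cap right down once while it was there. I then released the cap and pushed the cradle fully back out. Before pumping I pushed the cradle out and home once extra, because it started about 10 mm in and I had to confirm where home was.

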